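# Click the toy-shelf stop into its yellow notch

### The job

Close off the row of toy cars: push the white shelf stop along its rail with closed fingertips until it clicks into the notch with the yellow tag, and leave it clicked in there. If the blue-tagged notch comes first, push on through it; never run on past the yellow one. Push gently, do not grip the stop, and leave the toy cars and the glass tumbler where they stand.

Things in the scene. Friction and masses are not known exactly. Their poses are not given: they have to be found in the camera images.
- rail: Fixed aluminium rail on the shelf, 470 mm long, 30 mm wide, top 18 mm above the shelf (notch ridges to 22 mm: keep fingertips above). Origin at shelf height on its centre line; y runs along the rail, the way the stop must be pushed; x away from the robot. Rail from y = -215 to 255 mm, up to 0.3 rad turned. Toy cars stand on its +x side, up to an end plate 60 mm high at y = 252 mm.
- stop: White plastic shelf stop that only slides along the rail; axes as the rail's. Origin on the rail's centre line at shelf height, under the middle of its upright block: 34 mm (x) by 36 mm (y), from 26 to 78 mm above the shelf. From it a paddle reaches over the car row to x = 87 mm, y = 6 to 18 mm, 4 to 54 mm high. 0.13 to 0.25 kg. It starts at the rail's low-y end, before both notches.
- stop_face (a point): Centre of the flat face to push (34 mm wide), on the stop at y = -18 mm, 45 mm above the shelf; push it along the rail's +y. The stop slides with about 1 N on the bare rail; climbing each ridge of a notch takes about 5 N, and between the ridges the force dips to 1 N or less. It stays where it is left; within 5 mm of a notch's centre it settles in.
- stop_pin (a joint): Red spring pin, 12 mm across, through the top of the block. Value: its lift in m. 0 while on the bare rail or clicked into a notch (top 3 mm above the block), 0.0035 on top of a ridge.
- notch_yellow: Yellow clip on the rail with two ridges across it, 22 mm apart and 3.5 mm high; the notch is the dip between them. Origin midway between the ridges, on the rail's centre line at its top (18 mm above the shelf); axes as the rail's. The stop is clicked in when its origin is level with this one along y. A flat yellow tag, 36 by 30 mm, lies beside it on the shelf on the rail's -x side. The silver coupe stands about 60 mm farther along.
- notch_blue: The same clip with a blue tag, not wanted; it lies 60 to 115 mm before or beyond the yellow one along the rail.
- coupe_center (a point): Loose bystander. Point at its centre, 18 mm above the shelf. Silver die-cast coupe, 74 x 38 x 31 mm, the first of the row.
- buggy_center (a point): Loose bystander. Point at its centre, 18 mm above the shelf. Lime plastic buggy, 68 x 38 x 46 mm, second of the row.
- truck_center (a point): Loose bystander. Point at its centre, 18 mm above the shelf. Brown wooden tow truck, 76 x 40 x 44 mm, last of the row.
- tumbler_center (a point): Loose bystander: glass tumbler, 68 mm across, 95 mm high, well to the robot's right. Point at its centre, 47 mm above the shelf.

How it is judged:
By the outcome, as a careful person would: the job done as asked, in the order asked, and still so for the second after the job is handed in, with the robot touching nothing.
It also fails if it takes over 48 s, if anything falls off the work surface, if the arm or the gripper's body presses on something with over 40 N, if the wrist force passes 120 N, or if a joint passes its speed limit or range.

### The arm

A 6-joint arm with a two-finger parallel gripper is mounted at the origin on the work surface. World frame = base frame: x ahead of the robot, y to its left, z up, the work surface at z = 0. Lengths are in m, angles in rad, forces in N, time in s.
With the tool pointing down it reaches from about 0.375 to 0.975 m from the base axis. Payload 3.8 kg.
Tool frame: the origin (TCP) lies at the very end of the fingers, on their centre line; the grasp point (between the pads) lies bot.grip_point_offset behind it (bot.grip_point_offset is the distance from the TCP to the grasp point, in m); z points along the fingers, y is the line along which they close (so a half turn about z gives the same grasp; the last joint's range is limited). The gripper opens to 85 mm and grips with 20 to 120 N. Pads are 22 mm wide; open, the fingers measure 114 mm over their backs; the gripper's body (76 mm by 85 mm) begins 54 mm behind the grasp point. The pads swing forward as they close: fully open they stand 13 mm farther back than shut.
Start: joints at [1.28, 0.264, 1.604, -0, 1.274, -0.037], TCP at [0.169, 0.653, 0.231] pointing down, gripper open.
Joint ranges: [-2.63, 2.63], [-0.94, 2.18], [0.31, 2.57], [-1.31, 4.45], [0, 2.66], [-2.55, 2.55]. Speed limits (rad/s): [2.57, 2.57, 3.14, 3.14, 3.14, 3.14].

### API

Orientations are given as a rotation vector (axis times angle).
In Python, from workcell import bot, vision gives the robot as it stands.
- The arm moves only by the tool play_rows, never from a script. Its argument "rows" is a list of rows, each an object of numbers: "dx", "dy", "dz": the shift along the tool's x, y, z as a fraction of full scale; "roll": the turn about the tool's z as a fraction of full scale; "fingers": the closure, from 0 (fully open) to 1 (shut). In form: [{"dx": .., "dy": .., "dz": .., "roll": .., "fingers": ..}, ...]. A call has 1 to 20 rows; each row shifts and turns the commanded pose from where the row before left it, along the tool's axes as they then stand; what a row does not reach is not made up. Full scale, the value 1, is 0.04 m for a shift and 4 degrees for a turn. A row lasts 1/12 s, in which the tool goes at most 41.7 mm and 7.16 degrees, less where a joint would pass 70% of its speed; a pose out of reach is approached as far as the arm can. A call with a number of a shift or a turn outside -1 to 1 is refused whole. A call with a gripper value outside its range is refused whole. The fingers move at their own pace and stop on an object; "grip_force" is the grip in N (left out, the last holds). Time passes only in rows, so rows that do not move let the fingers close. It gives the time, the measured TCP pose, the force and the opening at its end, in the units of the state.
- bot.read_state(): the state, without advancing time (a new reading comes with each control period).
- vision.read_camera(name): name is "side" or "top"; returns a dict with "pixels" (384x512x3 uint8, red, green, blue), "depth" (384x512 float32, m along the optical axis (not along the pixel's ray), 0 where there is no reading), "fx", "fy", "cx", "cy" (pixels), "R" (3x3) and "t" (3): a world point X has camera coordinates R X + t. Camera axes: x right, y down, z forward; pixel columns grow to the right and rows downward; lengths in m; the calibration is good to about 2 mm. A picture is of the moment at which its call begins.
- bot.finish_job(): hands the job in, once; it reports no verdict.
The state is a dict: "time": time; "q": joint angles; "joint_vel": joint speeds; "joint_torque": joint torques, N m; "tool_pos": TCP position; "tcp_rot": TCP orientation; "wrist_force": force on the tool from outside, world axes, zero at the start; "torque": the same for the moment, N m; "width": opening from 0.0 (shut) to 1.0 (fully open).
Only numpy, scipy, OpenCV 4.12 (cv2) and the standard library are available. Lean on these libraries where they do the work, as an engineer would, in place of code of your own. Each camera call takes 0.05 s, during which the arm holds its last target. There are 200 camera calls.

## Working session

There is one attempt and no reset: what is moved stays moved. The work goes in short steps, Python scripts to look and compute and a tool call to move; the robot and the scene stay as the last step left them, time stands still between calls to the robot, and variables do not carry over. Pictures are saved under pics/ and viewed, on a budget of 10 in all, crops included, one or two more only if the job needs it, and the job is handed in when it is done.

Besides the shell and the picture viewer there is one more tool, called after "Emit:" as a command line: name --argument value ..., lists and objects as JSON in quotes. play_rows: Moves the arm, as the interface text tells. Its arguments: {"type":"object","properties":{"rows":{"type":"array","items":{"type":"object","properties":{"dx":{"type":"number","minimum":-1,"maximum":1},"dy":{"type":"number","minimum":-1,"maximum":1},"dz":{"type":"number","minimum":-1,"maximum":1},"roll":{"type":"number","minimum":-1,"maximum":1},"fingers":{"type":"number"}}}},"grip_force":{"type":"number"}},"required":["rows"]}

```bash
mkdir -p pics; cat > h.py <<'E'
import numpy as np, cv2
from workcell import bot, vision
def shot(name,tag):
    c=vision.read_camera(name); cv2.imwrite(f'pics/{tag}.png',cv2.cvtColor(c['pixels'],cv2.COLOR_RGB2BGR)); np.savez(f'pics/{tag}.npz',**c); return c
def ray(c,u,v,z):
    R=np.array(c['R']);t=np.array(c['t']);o=-R.T@t
    d=R.T@np.array([(u-c['cx'])/c['fx'],(v-c['cy'])/c['fy'],1]); return o+d*(z-o[2])/d[2]
def dep(c,u,v):
    R=np.array(c['R']);t=np.array(c['t']);D=c['depth'][int(v),int(u)]
    return R.T@(np.array([(u-c['cx'])/c['fx'],(v-c['cy'])/c['fy'],1])*D-t)
E
python3 - <<'E'
from h import *
a=shot('top','top0'); b=shot('side','side0')
for c in (a,b): print(-np.array(c['R']).T@c['t'],c['fx'],np.round(c['R'],2).tolist())
s=bot.read_state();print(s['time'],s['tool_pos'],s['tcp_rot'],s['wrist_force'],s['width'],bot.grip_point_offset)
E
```

```text
[ 0.35937083 -0.07134585  1.02957172] 432.57101362131664 [[-0.05, -1.0, -0.01], [-0.98, 0.05, -0.21], [0.21, -0.0, -0.98]]
[0.35395158 0.72046134 0.85420331] 439.82406041683197 [[-0.97, -0.23, -0.01], [-0.16, 0.68, -0.71], [0.17, -0.69, -0.7]]
0.1 [0.1692813  0.6527357  0.23006902] [-0.39747133 -3.11602286  0.00323207] [ 0.08779945  0.23953502 -0.17448844] 1.000286787424668 0.0187
```

View pics/top0.png

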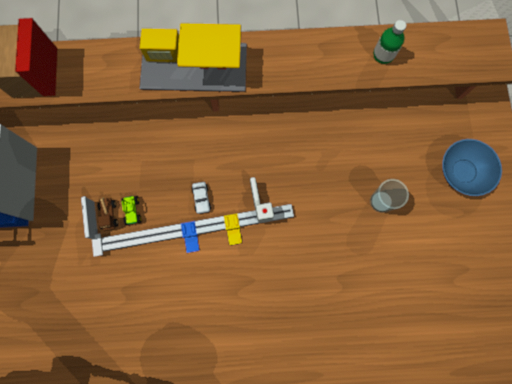

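View pics/side0.png

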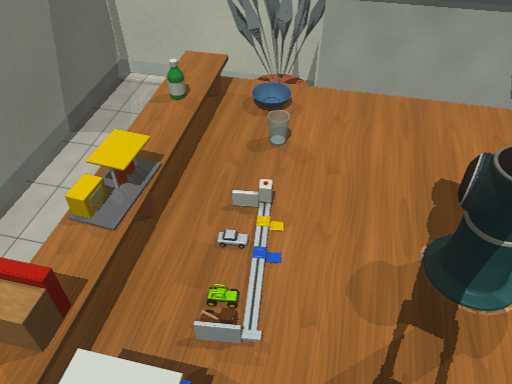

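The top view shows the stop with its red pin at (265,211), the yellow clip and tag at (233,230), blue beyond at (190,236), and the end plate at (90,220). The coupe is at (201,197) and the tumbler at (392,195). The side view agrees: pin (265,183), yellow (268,223), blue (265,256). Yellow comes first, so the stop must not run past it.

```bash
cat >> h.py <<'E'
def tri(p,q):  # p,q: (cam,u,v)
    A=[];B=[]
    for c,u,v in (p,q):
        R=np.array(c['R']);t=np.array(c['t'])
        P=np.array([[c['fx'],0,c['cx']],[0,c['fy'],c['cy']],[0,0,1]])@np.c_[R,t]
        for r,x in ((0,u),(1,v)): A.append(x*P[2,:3]-P[r,:3]);B.append(P[r,3]-x*P[2,3])
    X,res,_,_=np.linalg.lstsq(np.array(A),np.array(B),rcond=None); return X
def mask(c,col,box):
    h=cv2.cvtColor(c['pixels'],cv2.COLOR_RGB2HSV).astype(int);H,S,V=h[...,0],h[...,1],h[...,2]
    m={'red':((H<7)|(H>173))&(S>150)&(V>90),'yellow':(H>20)&(H<33)&(S>150)&(V>110),'blue':(H>105)&(H<130)&(S>130)&(V>60),'white':(S<60)&(V>100)}[col]
    o=np.zeros_like(m);x0,y0,x1,y1=box;o[y0:y1,x0:x1]=m[y0:y1,x0:x1];return o
def cen(c,col,box):
    v,u=np.nonzero(mask(c,col,box)); return u.mean(),v.mean(),len(u),u.min(),u.max(),v.min(),v.max()
TB=dict(red=(150,195,290,250),yellow=(215,200,255,255),blue=(170,215,210,260)); SB=dict(red=(245,170,290,300),yellow=(250,205,295,240),blue=(245,240,295,270))
E
python3 - <<'E'
from h import *
a=dict(np.load('pics/top0.npz'));b=dict(np.load('pics/side0.npz'))
X={}
for k in TB:
    p=cen(a,k,TB[k]);q=cen(b,k,SB[k]);print(k,np.round(p,1),np.round(q,1))
    X[k]=tri((a,p[0],p[1]),(b,q[0],q[1]));print(' tri',X[k],'z-planes',ray(a,p[0],p[1],.081 if k=='red' else .005),ray(b,q[0],q[1],.081 if k=='red' else .005))
# tag only rects; points on the shelf
for c,B in ((a,TB),(b,SB)):
  for k in('yellow','blue'):
    v,u=np.nonzero(mask(c,k,B[k]))
    W=np.array([ray(c,x,y,.001)[:2] for x,y in zip(u,v)],np.float32);print(k,cv2.minAreaRect(W))
# rail direction: aluminium pixels at z=18mm plane, both views
for c,box in ((a,(104,200,292,252)),(b,(235,200,275,332))):
    m=mask(c,'white',box)
    v,u=np.nonzero(m);W=np.array([ray(c,x,y,.018) for x,y in zip(u,v)])[:,:2]
    l=cv2.fitLine(W.astype(np.float32),cv2.DIST_HUBER,0,.01,.01).ravel()
    for _ in range(3):
        d=l[:2];n=np.array([-d[1],d[0]]);k=abs((W-l[2:])@n)<.017
        l=cv2.fitLine(W[k].astype(np.float32),cv2.DIST_L2,0,.01,.01).ravel()
    s=(W[k]-l[2:])@l[:2];print('line',l,np.degrees(np.arctan2(-l[0],l[1])),k.sum(),l[2:]+s.min()*l[:2],l[2:]+s.max()*l[:2])
E
python3 - <<'E'
import cv2
a=cv2.imread('pics/top0.png')[180:260,80:300];b=cv2.imread('pics/side0.png')[165:345,190:300]
a=cv2.resize(a,None,fx=3.6,fy=3.6,interpolation=cv2.INTER_CUBIC);cv2.imwrite('pics/c1.png',a)
E
```

```text
red [264.4 210.4  13.  263.  266.  209.  212. ] [265.2 182.6   9.  264.  267.  181.  184. ]
 tri [ 0.51683851 -0.10523316  0.07944323] z-planes [ 0.51670455 -0.10517333  0.081     ] [ 0.51639023 -0.1035584   0.081     ]
yellow [232.6 228.8 415.  224.  241.  213.  244. ] [269.5 223.1 272.  256.  283.  215.  230. ]
 tri [ 0.48828408 -0.03002487  0.01096697] z-planes [ 0.48914922 -0.02977804  0.005     ] [ 0.48912734 -0.0353276   0.005     ]
blue [190.  236.2 383.  181.  198.  222.  251. ] [266.2 254.5 300.  252.  280.  246.  262. ]
 tri [0.47586048 0.07122016 0.01019097] z-planes [0.47679148 0.07196703 0.005     ] [0.4762807  0.06724302 0.005     ]
yellow ((0.4896881580352783, -0.028797175735235214), (0.07376789301633835, 0.03436294570565224), 6.229647159576416)
blue ((0.4765753746032715, 0.07372291386127472), (0.06988295167684555, 0.03404536470770836), 7.905401706695557)
yellow ((0.48939985036849976, -0.03998794034123421), (0.07205746322870255, 0.04777241870760918), 6.571370601654053)
blue ((0.47638028860092163, 0.0624871701002121), (0.06930428743362427, 0.042874086648225784), 6.0754265785217285)
line [ 0.13197888 -0.99125254  0.49595445  0.06383999] -172.41605 1932 [0.46811521 0.27293191] [ 0.52742058 -0.17249237]
line [ 0.1350931  -0.9908329   0.48627442  0.13494614] -172.236 1261 [0.46630479 0.28141233] [ 0.51873844 -0.1031594 ]
```

View pics/c1.png

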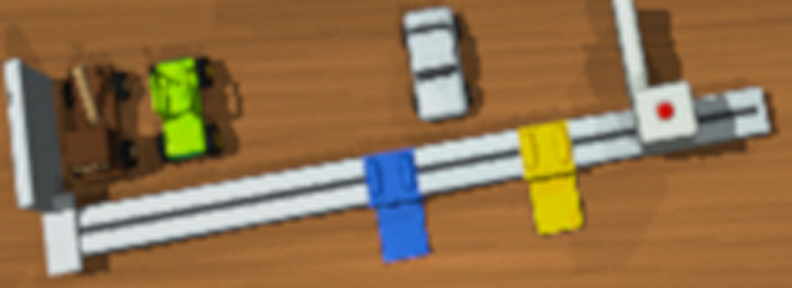

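```bash
cat >> h.py <<'E'
d=np.array([-.1335,.991]);n=np.array([.991,.1335])
E
python3 - <<'E'
from h import *
for f,B in (('top0',TB),('side0',SB)):
    c=dict(np.load(f'pics/{f}.npz'))
    u,v=cen(c,'red',B['red'])[:2];P=ray(c,u,v,.081)[:2];print(f,'pin s,n',P@d,P@n)
    for k in('yellow','blue'):
        v,u=np.nonzero(mask(c,k,B[k]))
        for z,nm in((.020,'clip'),(.001,'tag')):
            W=np.array([ray(c,x,y,z)[:2] for x,y in zip(u,v)]);S=W@d;N=W@n-P@n
            m=(abs(N)<.012) if nm=='clip' else ((N<-.025)&(N>-.045))
            print(k,nm,'s mean',S[m].mean(),'range',S[m].min(),S[m].max(),'N',N.min(),N.max(), 'travel',S[m].mean()-P@d)
# tumbler / coupe rough
    for u,v in (((392,195),(201,212)) if f=='top0' else ((279,125),(233,240))): print(ray(c,u,v,.04))
s=bot.read_state();print(np.degrees(s['q']),cv2.Rodrigues(np.array(s['tcp_rot']))[0].round(3).tolist())
E
```

```text
top0 pin s,n -0.17320682591016748 0.4980135729744517
yellow clip s mean -0.09529982086183886 range -0.11174623740216291 -0.07811584969757453 N -0.0552798426059376 0.017237635086728265 travel 0.07790700504832862
yellow tag s mean -0.09448076321759077 range -0.11045382311903869 -0.07884094841736408 N -0.053470841586408024 0.020411404998809113 travel 0.0787260626925767
blue clip s mean 0.006483764018971079 range -0.009548069452589243 0.023863501751287243 N -0.05268127740363532 0.015865234163555786 travel 0.17969058992913856
blue tag s mean 0.007330691927382567 range -0.0072933544163182205 0.02214081172957621 N -0.050823371746683055 0.019013175680225647 travel 0.18053751783755004
[ 0.54389848 -0.40560204  0.04      ]
[0.52754933 0.04022593 0.04      ]
side0 pin s,n -0.17156446689466492 0.4979176740999777
yellow clip s mean -0.0937840805085181 range -0.11047070939158884 -0.07741659933144542 N -0.053813664113943005 0.016129756667690065 travel 0.07778038638614683
yellow tag s mean -0.0967898960684291 range -0.11305053598422625 -0.08087994603871815 N -0.053878430381815945 0.017658037299502938 travel 0.07477457082623583
blue clip s mean 0.008689050889359775 range -0.007667958262767685 0.024862413763426735 N -0.05155056362424992 0.015655413161752507 travel 0.1802535177840247
blue tag s mean 0.005635058612755246 range -0.009506128707621228 0.02038926058455727 N -0.051563785012297136 0.0171728900404306 travel 0.17719952550742016
[ 0.53863906 -0.4198595   0.04      ]
[0.5578869  0.06927837 0.04      ]
[ 7.33455613e+01  1.51664956e+01  9.19732263e+01 -1.17509954e-03
  7.29795958e+01 -2.11562046e+00] [[-0.968, 0.251, -0.001], [0.251, 0.968, -0.002], [0.0, -0.002, -1.0]]
```

Emit:
play_rows --rows '[{"roll":1,"fingers":1},{"roll":1,"fingers":1},{"roll":1,"fingers":1},{"roll":1,"fingers":1},{"roll":1,"fingers":1},{"roll":1,"fingers":1},{"roll":1,"fingers":1},{"roll":1,"fingers":1},{"roll":1,"fingers":1},{"roll":1,"fingers":1},{"roll":1,"fingers":1},{"roll":1,"fingers":1},{"roll":1,"fingers":1},{"roll":1,"fingers":1},{"roll":1,"fingers":1},{"roll":1,"fingers":1},{"roll":1,"fingers":1},{"fingers":1}]'

```text
validation failed for argument at $.ro...
```

Emit:
play_rows --rows '[{"dx":0,"dy":0,"dz":0,"roll":1,"fingers":1},{"dx":0,"dy":0,"dz":0,"roll":1,"fingers":1},{"dx":0,"dy":0,"dz":0,"roll":1,"fingers":1},{"dx":0,"dy":0,"dz":0,"roll":1,"fingers":1},{"dx":0,"dy":0,"dz":0,"roll":1,"fingers":1},{"dx":0,"dy":0,"dz":0,"roll":1,"fingers":1},{"dx":0,"dy":0,"dz":0,"roll":1,"fingers":1},{"dx":0,"dy":0,"dz":0,"roll":1,"fingers":1},{"dx":0,"dy":0,"dz":0,"roll":1,"fingers":1},{"dx":0,"dy":0,"dz":0,"roll":1,"fingers":1},{"dx":0,"dy":0,"dz":0,"roll":1,"fingers":1},{"dx":0,"dy":0,"dz":0,"roll":1,"fingers":1},{"dx":0,"dy":0,"dz":0,"roll":1,"fingers":1},{"dx":0,"dy":0,"dz":0,"roll":1,"fingers":1},{"dx":0,"dy":0,"dz":0,"roll":1,"fingers":1},{"dx":0,"dy":0,"dz":0,"roll":1,"fingers":1},{"dx":0,"dy":0,"dz":0,"roll":1,"fingers":1}]'

```text
time: 1.52
tool_pos: [0.1694, 0.653, 0.2305]
tcp_rot: [2.076, 2.357, -0.002]
wrist_force: [-0.4, 0.4, -0.4]
width: -0.0
```

Emit:
play_rows --rows '[{"dx":-0.5,"dy":0.15,"fingers":1,"dz":0,"roll":0},{"dx":-0.9,"dy":0.26,"fingers":1,"dz":0,"roll":0},{"dx":-0.9,"dy":0.26,"fingers":1,"dz":0,"roll":0},{"dx":-0.9,"dy":0.26,"fingers":1,"dz":0,"roll":0},{"dx":-0.9,"dy":0.26,"fingers":1,"dz":0,"roll":0},{"dx":-0.9,"dy":0.26,"fingers":1,"dz":0,"roll":0},{"dx":-0.9,"dy":0.26,"fingers":1,"dz":0,"roll":0},{"dx":-0.9,"dy":0.26,"fingers":1,"dz":0,"roll":0},{"dx":-0.9,"dy":0.26,"fingers":1,"dz":0,"roll":0},{"dx":-0.9,"dy":0.26,"fingers":1,"dz":0,"roll":0},{"dx":-0.9,"dy":0.26,"fingers":1,"dz":0,"roll":0},{"dx":-0.9,"dy":0.26,"fingers":1,"dz":0,"roll":0},{"dx":-0.9,"dy":0.26,"fingers":1,"dz":0,"roll":0},{"dx":-0.9,"dy":0.26,"fingers":1,"dz":0,"roll":0},{"dx":-0.9,"dy":0.26,"fingers":1,"dz":0,"roll":0},{"dx":-0.9,"dy":0.26,"fingers":1,"dz":0,"roll":0},{"dx":-0.5,"dy":0.1,"fingers":1,"dz":0,"roll":0},{"dx":0,"dy":0,"fingers":1,"dz":0,"roll":0}]'

```text
time: 3.02
tool_pos: [0.4102, 0.0964, 0.231]
tcp_rot: [2.077, 2.356, -0.002]
wrist_force: [-0.6, 0.7, -0.2]
width: -0.001
```

Emit:
play_rows --rows '[{"dx":-0.78,"dy":0.225,"fingers":1,"dz":0,"roll":-0.1},{"dx":-0.78,"dy":0.225,"fingers":1,"dz":0,"roll":0},{"dx":-0.78,"dy":0.225,"fingers":1,"dz":0,"roll":0},{"dx":-0.78,"dy":0.225,"fingers":1,"dz":0,"roll":0},{"dx":-0.78,"dy":0.225,"fingers":1,"dz":0,"roll":0},{"dx":-0.78,"dy":0.225,"fingers":1,"dz":0,"roll":0},{"dx":-0.78,"dy":0.225,"fingers":1,"dz":0,"roll":0},{"dx":-0.78,"dy":0.225,"fingers":1,"dz":0,"roll":0},{"dx":-0.78,"dy":0.225,"fingers":1,"dz":0,"roll":0},{"dx":0,"dy":0,"fingers":1,"dz":0.7,"roll":0},{"dx":0,"dy":0,"fingers":1,"dz":0.7,"roll":0},{"dx":0,"dy":0,"fingers":1,"dz":0.7,"roll":0},{"dx":0,"dy":0,"fingers":1,"dz":0,"roll":0},{"dx":0,"dy":0,"fingers":1,"dz":0,"roll":0}]'

```text
time: 4.18
tool_pos: [0.526, -0.166, 0.1452]
tcp_rot: [-2.06, -2.365, 0.003]
wrist_force: [-0.3, -0.7, 0.2]
width: -0.003
```

```bash
python3 - <<'E'
from h import *
a=shot('top','top1');b=shot('side','side1')
s=bot.read_state();print(s['tool_pos'],s['wrist_force'],np.degrees(s['q']).round(1))
x=cv2.Rodrigues(np.array(s['tcp_rot']))[0];print(x.round(4).tolist())
p=np.array(s['tool_pos'][:2]);print('s,n',p@d,p@n)
i=np.hstack([cv2.imread('pics/top1.png')[150:300,150:350],cv2.imread('pics/side1.png')[130:280,180:380]])
cv2.imwrite('pics/c2.png',cv2.resize(i,None,fx=2,fy=2))
E
```

```text
[ 0.52882435 -0.16707081  0.14877784] [ 1.12837587 -0.28112315 -0.01279342] [-20.1   5.9 111.8   0.   62.2 -28. ]
[[-0.1374, 0.9905, 0.0017], [0.9905, 0.1374, -0.0005], [-0.0007, 0.0017, -1.0]]
s,n -0.23616522340025797 0.5017609794076746
```

View pics/c2.png

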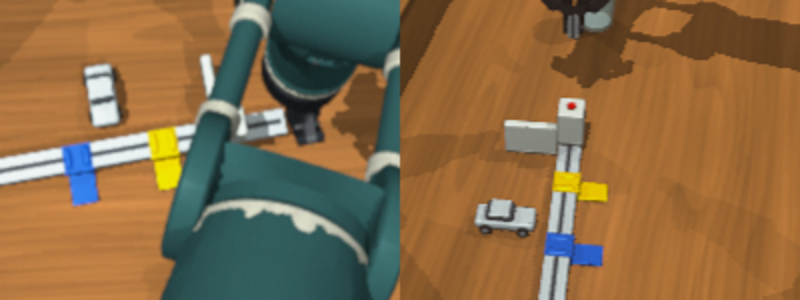

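Emit:
play_rows --rows '[{"dx":0,"dy":-0.05,"fingers":1,"dz":0.85,"roll":0},{"dx":0,"dy":0,"fingers":1,"dz":0.85,"roll":0},{"dx":0,"dy":0,"fingers":1,"dz":0.6,"roll":0},{"dx":0,"dy":0,"fingers":1,"dz":0.2,"roll":0},{"dx":0,"dy":0,"fingers":1,"dz":0,"roll":0},{"dx":0.2,"dy":0,"fingers":1,"dz":0,"roll":0},{"dx":0.2,"dy":0,"fingers":1,"dz":0,"roll":0},{"dx":0.1,"dy":0,"fingers":1,"dz":0,"roll":0},{"dx":0,"dy":0,"fingers":1,"dz":0,"roll":0}]'

```text
time: 5.03
tool_pos: [0.5242, -0.147, 0.0491]
tcp_rot: [2.061, 2.368, 0.002]
wrist_force: [-0.2, -0.2, -0.2]
width: 0.002
```

```bash
cat >> h.py <<'E'
def look(tag):
    b=shot('side',tag);q=cen(b,'red',SB['red']);P=ray(b,q[0],q[1],.081)[:2]
    s=bot.read_state();p=np.array(s['tool_pos']);F=np.array(s['wrist_force'])
    print(f"{tag} t{s['time']:.2f} pinpx {q[0]:.1f},{q[1]:.1f} n{q[2]} pin s {P@d:.4f} to yellow(side) {-.0938-P@d:.4f} | tcp s {p[:2]@d:.4f} n {p[:2]@n:.4f} z {p[2]:.4f} | F along {F[:2]@d:.1f} n {F[:2]@n:.1f} z {F[2]:.1f}")
    return b
E
python3 -c "
from h import *
look('side2');look('side2b')"
```

```text
side2 t5.08 pinpx 265.2,182.6 n9 pin s -0.1716 to yellow(side) 0.0778 | tcp s -0.2160 n 0.4997 z 0.0489 | F along -0.1 n 0.4 z 1.2
side2b t5.13 pinpx 265.2,182.6 n9 pin s -0.1716 to yellow(side) 0.0778 | tcp s -0.2162 n 0.4994 z 0.0485 | F along -0.5 n -0.1 z 0.3
```

Emit:
play_rows --rows '[{"dx":0.08,"dy":0,"fingers":1,"dz":0,"roll":0},{"dx":0.08,"dy":0,"fingers":1,"dz":0,"roll":0},{"dx":0.08,"dy":0,"fingers":1,"dz":0,"roll":0},{"dx":0.08,"dy":0,"fingers":1,"dz":0,"roll":0},{"dx":0.08,"dy":0,"fingers":1,"dz":0,"roll":0},{"dx":0.08,"dy":0,"fingers":1,"dz":0,"roll":0},{"dx":0.08,"dy":0,"fingers":1,"dz":0,"roll":0},{"dx":0.08,"dy":0,"fingers":1,"dz":0,"roll":0},{"dx":0.08,"dy":0,"fingers":1,"dz":0,"roll":0},{"dx":0.08,"dy":0,"fingers":1,"dz":0,"roll":0},{"dx":0.08,"dy":0,"fingers":1,"dz":0,"roll":0},{"dx":0.08,"dy":0,"fingers":1,"dz":0,"roll":0},{"dx":0,"dy":0,"fingers":1,"dz":0,"roll":0}]'

```text
time: 6.22
tool_pos: [0.5176, -0.1091, 0.0473]
tcp_rot: [-2.063, -2.368, -0.0]
wrist_force: [-0.7, -0.9, -1.1]
width: 0.001
```

```bash
python3 -c "
from h import *
look('side3');look('side3b')"
```

```text
side3 t6.27 pinpx 264.5,189.2 n10 pin s -0.1464 to yellow(side) 0.0526 | tcp s -0.1774 n 0.4984 z 0.0473 | F along -0.4 n -0.1 z 0.0
side3b t6.32 pinpx 264.5,189.2 n10 pin s -0.1464 to yellow(side) 0.0526 | tcp s -0.1776 n 0.4984 z 0.0473 | F along 0.5 n -0.4 z 0.4
```

Emit:
play_rows --rows '[{"dx":0.08,"dy":0,"fingers":1,"dz":0,"roll":0},{"dx":0.08,"dy":0,"fingers":1,"dz":0,"roll":0},{"dx":0.08,"dy":0,"fingers":1,"dz":0,"roll":0},{"dx":0.08,"dy":0,"fingers":1,"dz":0,"roll":0},{"dx":0.08,"dy":0,"fingers":1,"dz":0,"roll":0},{"dx":0.08,"dy":0,"fingers":1,"dz":0,"roll":0},{"dx":0.08,"dy":0,"fingers":1,"dz":0,"roll":0},{"dx":0.08,"dy":0,"fingers":1,"dz":0,"roll":0},{"dx":0.08,"dy":0,"fingers":1,"dz":0,"roll":0},{"dx":0,"dy":0,"fingers":1,"dz":0,"roll":0}]'

```text
time: 7.15
tool_pos: [0.5136, -0.0805, 0.0472]
tcp_rot: [-2.063, -2.368, 0.0]
wrist_force: [-0.5, -0.3, -0.1]
width: -0.004
```

```bash
python3 -c "
from h import *
look('side4');look('side4b')"
```

```text
side4 t7.20 pinpx 263.4,197.1 n11 pin s -0.1176 to yellow(side) 0.0238 | tcp s -0.1485 n 0.4981 z 0.0472 | F along -0.1 n -0.4 z -0.7
side4b t7.25 pinpx 263.4,197.1 n11 pin s -0.1176 to yellow(side) 0.0238 | tcp s -0.1487 n 0.4981 z 0.0471 | F along -0.1 n 0.1 z 0.3
```

Emit:
play_rows --rows '[{"dx":0.03,"dy":0,"fingers":1,"dz":0,"roll":0},{"dx":0.03,"dy":0,"fingers":1,"dz":0,"roll":0},{"dx":0.03,"dy":0,"fingers":1,"dz":0,"roll":0},{"dx":0.03,"dy":0,"fingers":1,"dz":0,"roll":0},{"dx":0.03,"dy":0,"fingers":1,"dz":0,"roll":0},{"dx":0.03,"dy":0,"fingers":1,"dz":0,"roll":0},{"dx":0.03,"dy":0,"fingers":1,"dz":0,"roll":0},{"dx":0.03,"dy":0,"fingers":1,"dz":0,"roll":0}]'

```text
time: 7.92
tool_pos: [0.5125, -0.0725, 0.0472]
tcp_rot: [2.063, 2.368, -0.002]
wrist_force: [-1.2, -4.7, -1.4]
width: -0.003
```

```bash
python3 -c "
from h import *
look('side5')"
```

```text
side5 t7.97 pinpx 263.2,199.2 n11 pin s -0.1101 to yellow(side) 0.0163 | tcp s -0.1400 n 0.4982 z 0.0472 | F along -4.8 n -1.2 z -2.3
```

Emit:
play_rows --rows '[{"dx":0.025,"dy":0,"fingers":1,"dz":0,"roll":0},{"dx":0.025,"dy":0,"fingers":1,"dz":0,"roll":0}]'

```text
time: 8.13
tool_pos: [0.5122, -0.0699, 0.0472]
tcp_rot: [-2.064, -2.368, 0.0]
wrist_force: [-0.4, -2.3, -2.1]
width: -0.001
```

Emit:
play_rows --rows '[{"dx":0.025,"dy":0,"fingers":1,"dz":0,"roll":0},{"dx":0.025,"dy":0,"fingers":1,"dz":0,"roll":0}]'

```text
time: 8.3
tool_pos: [0.5118, -0.0674, 0.0472]
tcp_rot: [-2.064, -2.368, -0.0]
wrist_force: [-1.2, -2.4, -0.7]
width: -0.0
```

```bash
python3 -c "
from h import *
look('side6')"
```

```text
side6 t8.35 pinpx 263.2,200.5 n13 pin s -0.1056 to yellow(side) 0.0118 | tcp s -0.1349 n 0.4982 z 0.0472 | F along -0.7 n -0.0 z -0.0
```

Emit:
play_rows --rows '[{"dx":0.02,"dy":0,"fingers":1,"dz":0,"roll":0},{"dx":0.02,"dy":0,"fingers":1,"dz":0,"roll":0},{"dx":0.02,"dy":0,"fingers":1,"dz":0,"roll":0},{"dx":0.02,"dy":0,"fingers":1,"dz":0,"roll":0},{"dx":0.02,"dy":0,"fingers":1,"dz":0,"roll":0}]'

```text
time: 8.77
tool_pos: [0.5118, -0.0635, 0.0475]
tcp_rot: [2.064, 2.368, 0.001]
wrist_force: [0.5, 0.5, -0.1]
width: 0.003
```

```bash
python3 -c "
from h import *
look('side7');look('side7b')"
```

```text
side7 t8.82 pinpx 262.6,203.6 n13 pin s -0.0945 to yellow(side) 0.0007 | tcp s -0.1312 n 0.4986 z 0.0474 | F along 0.1 n -0.1 z -0.3
side7b t8.87 pinpx 262.6,203.6 n13 pin s -0.0945 to yellow(side) 0.0007 | tcp s -0.1313 n 0.4985 z 0.0474 | F along 0.2 n 0.3 z 0.7
```

Emit:
play_rows --rows '[{"dx":0.02,"dy":0,"fingers":1,"dz":0,"roll":0},{"dx":0.02,"dy":0,"fingers":1,"dz":0,"roll":0},{"dx":0.02,"dy":0,"fingers":1,"dz":0,"roll":0}]'

```text
time: 9.12
tool_pos: [0.5112, -0.0613, 0.0473]
tcp_rot: [-2.064, -2.368, -0.0]
wrist_force: [-0.1, 0.3, 0.3]
width: 0.002
```

```bash
python3 -c "
from h import *
look('side8');look('side8b')"
```

```text
side8 t9.17 pinpx 262.6,203.6 n13 pin s -0.0945 to yellow(side) 0.0007 | tcp s -0.1289 n 0.4983 z 0.0473 | F along 0.6 n 1.1 z 0.7
side8b t9.22 pinpx 262.6,203.6 n13 pin s -0.0945 to yellow(side) 0.0007 | tcp s -0.1290 n 0.4983 z 0.0473 | F along -0.3 n 0.1 z -0.6
```

The stop snapped forward into the notch and stands clear of the fingers. I'll back off and check with both cameras.

Emit:
play_rows --rows '[{"dx":-0.1,"dy":0,"fingers":1,"dz":0,"roll":0},{"dx":-0.5,"dy":0,"fingers":1,"dz":0,"roll":0},{"dx":-0.7,"dy":0,"fingers":1,"dz":0,"roll":0},{"dx":-0.5,"dy":0,"fingers":1,"dz":0,"roll":0},{"dx":0,"dy":0,"fingers":1,"dz":-0.7,"roll":0},{"dx":0,"dy":0,"fingers":1,"dz":-0.9,"roll":0},{"dx":0,"dy":0,"fingers":1,"dz":-0.9,"roll":0},{"dx":0,"dy":0,"fingers":1,"dz":-0.9,"roll":0},{"dx":-0.5,"dy":-0.5,"fingers":1,"dz":-0.3,"roll":0},{"dx":-0.8,"dy":-0.8,"fingers":1,"dz":0,"roll":0},{"dx":-0.8,"dy":-0.8,"fingers":1,"dz":0,"roll":0},{"dx":-0.8,"dy":-0.5,"fingers":1,"dz":0,"roll":0},{"dx":-0.8,"dy":-0.2,"fingers":1,"dz":0,"roll":0},{"dx":-0.8,"dy":0,"fingers":1,"dz":0,"roll":0},{"dx":-0.4,"dy":0,"fingers":1,"dz":0,"roll":0},{"dx":0,"dy":0,"fingers":1,"dz":0,"roll":0}]'

```text
time: 10.55
tool_pos: [0.4413, -0.3399, 0.1955]
tcp_rot: [2.067, 2.364, -0.001]
wrist_force: [0.3, 0.5, -0.1]
width: -0.001
```

```bash
python3 - <<'E'
from h import *
b=look('side9');a=shot('top','top9')
b0=np.load('pics/side0.npz')
q=cen(b,'red',SB['red'])
try:
    p=cen(a,'red',TB['red']);P=ray(a,p[0],p[1],.081)[:2];print('top pin s',P@d,'to yellow',-.0953-P@d,'tri',tri((a,p[0],p[1]),(b,q[0],q[1])))
except Exception as e: print(e)
# silver coupe/buggy/truck region change in side view
D=abs(b['pixels'].astype(int)-b0['pixels']).max(2);print('changed px cars',(D[225:330,190:250]>40).sum(),'tumbler',(D[105:150,262:295]>40).sum())
i=np.hstack([cv2.imread('pics/top9.png')[150:270,80:330],cv2.imread('pics/side9.png')[170:290,180:330]])
cv2.imwrite('pics/c3.png',cv2.resize(i,None,fx=2,fy=2,interpolation=cv2.INTER_CUBIC))
E
```

```text
side9 t10.60 pinpx 262.7,203.8 n12 pin s -0.0940 to yellow(side) 0.0002 | tcp s -0.3936 n 0.3920 z 0.1951 | F along 0.2 n 0.5 z 0.2
top pin s -0.09654301086065248 to yellow 0.0012430108606524826 tri [ 0.5070226  -0.02904979  0.07855504]
changed px cars 62 tumbler 0
```

View pics/c3.png

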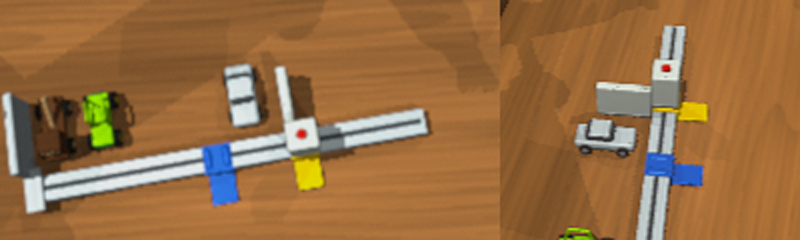

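The block sits over the yellow clip (top crop, pin at (302,134); side crop, pin at (666,69)). The coupe, buggy and truck stand where they were, and both views put the pin within about 1 mm of the notch. Handing in.

```bash
python3 -c "
from h import *
print(bot.finish_job(), bot.read_state()['time'])"
```

```text
the job is handed in; nothing more can be done
the job is handed in; nothing more can be done
```

The white stop is clicked into the yellow-tagged notch, which came first on the rail, so it never reached the blue one. I pushed it there with closed fingertips and did not grip it. I then backed off and handed the job in at about 10.6 s.

- **Push:** Readings between moves showed about 5 N on the notch's first ridge. The stop then snapped forward clear of the fingers, and the force fell to about zero.
- **Position:** After backing off, the red pin lay 0.2 mm from the notch centre in the side view and 1.2 mm in the top view, within the 5 mm in which it settles. Its triangulated height was 78.6 mm against the 81 mm expected for a lowered pin, so it is not up on a ridge.
- **Bystanders:** The tumbler's patch of the side view did not change. In the cars' patch 62 pixels changed; I took that for shadow, since the cars looked to be in the same places in both views, but I did not measure their positions.
- **Disagreement:** The two cameras differed by about 2 mm along the rail, in line with their calibration, so I compared pin and notch within each view.

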